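# Swap three art supplies back into their own trays

### The arm

A 7-joint arm with a two-finger parallel gripper is mounted at the origin on the work surface. World frame = base frame: x ahead of the robot, y to its left, z up, the work surface at z = 0. Lengths are in m, angles in rad, forces in N, time in s.
With the tool pointing down it reaches from about 0.4 to 0.85 m from the base axis. Payload 10.4 kg.
Tool frame: the origin (TCP) lies at the very end of the fingers, on their centre line; the grasp point (between the pads) lies 19 mm behind it; z points along the fingers, y is the line along which they close (so a half turn about z gives the same grasp; the last joint's range is limited). The gripper opens to 85 mm and grips with 20 to 120 N. Pads are 22 mm wide; open, the fingers measure 114 mm over their backs; the gripper's body (76 mm by 85 mm) begins 54 mm behind the grasp point. The pads swing forward as they close: fully open they stand 13 mm farther back than shut.
Start: joints at [-1.152, 0.332, -0.065, 1.46, 0.022, 1.35, -0.088], TCP at [0.267, 0.565, 0.231] pointing down, gripper open.
Joint ranges: [-2.6, 2.6], [-0.5, 2.12], [-1.47, 1.34], [0.16, 2.42], [-1.27, 4.41], [0.06, 2.06], [-2.6, 2.6]. Speed limits (rad/s): [2.22, 2.22, 2.79, 2.79, 3.14, 3.14, 3.14].

### API

Orientations are given as a unit quaternion [x, y, z, w].
In Python, from workcell import manip, vision, order gives the robot as it stands. The module is installed in compiled form; this text tells all that it offers.
- The arm moves only by the tool move_arm, never from a script. Its argument "motion" is a list of rows, each a list of 3 entries, a list of its own where there are three numbers: the shift along the tool's x, y, z scaled (see below), then the turn, a rotation vector about the tool's x, y, z scaled (see below), then the opening, from -1 (shut) to 1 (fully open). In form: [[[dx, dy, dz], [wx, wy, wz], hand], ...]. A call has 1 to 12 rows; each row shifts and turns the commanded pose from where the row before left it, along the tool's axes as they then stand; what a row does not reach is not made up. The controller multiplies each number of a shift by 0.75 m and each number of a turn by pi/4 rad. A row lasts 1/10 s, in which the tool goes at most 50 mm and 8.59 degrees, less where a joint would pass 70% of its speed; a pose out of reach is approached as far as the arm can. A call with a number of a shift or a turn outside -1 to 1 is refused whole. A call with a gripper value outside its range is refused whole. The fingers move at their own pace and stop on an object; "newtons" is the grip in N (left out, the last holds). Time passes only in rows, so rows that do not move let the fingers close. It gives the time, the measured TCP pose, the force, the opening and the grip force at its end, in the units of the state.
- manip.get_obs(): the state, without advancing time (a new reading comes with each control period).
- vision.camera(name): name is "scene" or "top"; returns a dict with "pixels" (420x560x3 uint8, red, green, blue), "fx", "fy", "cx", "cy" (pixels), "R" (3x3) and "t" (3): a world point X has camera coordinates R X + t. Camera axes: x right, y down, z forward; pixel columns grow to the right and rows downward; lengths in m; the calibration is good to about 2 mm. A picture is of the moment at which its call begins. There is no depth.
- order.hand_in(): hands the job in; it is judged then, once.
The state is a dict: "clock": time; "joint_pos": joint angles; "joint_velocities": joint speeds; "tau": joint torques, N m; "position": TCP position; "ee_rot": TCP orientation; "ft_force": force on the tool from outside, world axes, zero at the start; "torque": the same for the moment, N m; "grip_width": opening from 0.0 (shut) to 1.0 (fully open); "grasp_force": force on a finger pad.
Only numpy, scipy, OpenCV 4.12 (cv2) and the standard library are available. Lean on these libraries where they do the work, as an engineer would, in place of code of your own. Each camera call takes 0.05 s, during which the arm holds its last target. There are 200 camera calls.

### The job

On the craft table the round tin, the square ink pad and the oblong chalk box have each been put in another one's tray. Park one of them on the empty cork mat, then put each supply flat in the middle of the tray of its own shape: tin in the round tray, ink pad in the square tray, chalk box in the oblong tray and lying lengthwise along it. Set things down rather than dropping them, and leave the tape roll, the glue bottle and the brush mug where they are.

Things in the scene. Friction and masses are not known exactly. Their poses are not given: they have to be found in the camera images.
- tin: Round pale metal tin with a flat lid, 56 mm diameter, 30 mm high, 85 to 170 g, loose. Starts flat on the floor of the square tray, off its middle. Origin at the centre of its underside, z up through the lid.
- pad: Square white plastic ink pad case with a paper label on top, 50 x 50 mm, 24 mm high, 50 to 100 g, loose. Starts flat on the floor of the oblong tray. Origin at the centre of its underside, x and y along its sides, z up.
- chalkbox: Oblong cardboard box with a row of pastel chalk sticks showing on top, 84 mm long (along its x) by 32 mm wide (along its y), 26 mm high (the chalks about 2 mm more), 60 to 130 g, loose but stiff. Starts flat on the floor of the round tray, at any yaw. Origin at the centre of its underside, z up.
- round_tray: Grey plastic round tray, 122 mm outside and 112 mm inside diameter, fixed to the table; floor 3 mm thick (its top 3 mm above the table), rim 5 mm thick whose top is 8 mm above the table. Origin at the centre of its underside, on the table, z up. The tin belongs here.
- square_tray: Grey plastic square tray, 102 mm outside and 92 mm inside, fixed to the table; floor 3 mm thick (its top 3 mm above the table), rim 5 mm thick whose top is 8 mm above the table. Origin at the centre of its underside, on the table, z up, x and y along its sides. The ink pad belongs here, at any yaw.
- oblong_tray: Grey plastic oblong tray, 140 x 72 mm outside and 130 x 62 mm inside, fixed to the table; floor 3 mm thick (its top 3 mm above the table), rim 5 mm thick whose top is 8 mm above the table. Origin at the centre of its underside, on the table, z up, x along its length. The chalk box belongs here, its length along the tray's length, either way round.
- mat: Empty square cork mat, 110 x 110 mm, 3 mm thick, fixed to the table: the free spot to park on. Origin at the centre of its underside, on the table, x and y along its sides, z up.
- tape: Roll of whitish clear tape lying flat, 80 mm outside diameter, 18 mm high. Origin at the centre of its underside. It is a bystander and starts upright on the table.
- glue: Whitish-grey glue bottle with an orange cap, 52 mm diameter, 110 mm high, on the right (-y) beside the trays. Origin at the centre of its underside. It is a bystander and starts upright on the table.
- mug: White mug without a handle, 72 mm across, 85 mm high, with brushes standing in it up to 150 mm high, on the left (+y) beside the trays. Origin at the centre of its underside. It is a bystander and starts upright on the table.
There are look-alikes about, which are no part of the job. There is more than one size of the mat; the one meant has the size given above.

How it is judged:
By the outcome, as a careful person would: the job done as asked, in the order asked, and still so for the second after the job is handed in, with the robot touching nothing.
It also fails if it takes over 123 s, if anything falls off the work surface, if the arm or the gripper's body presses on something with over 40 N, if the wrist force passes 120 N, or if a joint passes its speed limit or range.

## Working session

There is one attempt and no reset: what is moved stays moved. The work goes in short steps, Python scripts to look and compute and a tool call to move; the robot and the scene stay as the last step left them, time stands still between calls to the robot, and variables do not carry over. Pictures are saved under pics/ and viewed, at most 14 in all, crops included, and the job is handed in when it is done.

Besides the shell and the picture viewer there is one more tool, called after ">>>" by a JSON object that holds its "method" and its "body". move_arm: Moves the arm, as the interface text tells. Its arguments: {"type":"object","properties":{"motion":{"type":"array"},"newtons":{"type":"number"}},"required":["motion"]}

```bash
mkdir -p pics; cat > h.py <<'E'
import numpy as np, cv2
from workcell import manip, vision, order
def snap(n,f=None):
    c=vision.camera(n)
    c['R']=np.array(c['R']);c['t']=np.array(c['t'])
    if f: cv2.imwrite('pics/'+f,c['pixels'][:,:,::-1])
    return c
def ray(c,u,v,z):
    d=c['R'].T@np.array([(u-c['cx'])/c['fx'],(v-c['cy'])/c['fy'],1.]);o=-c['R'].T@c['t']
    return o+d*(z-o[2])/d[2]
def proj(c,X):
    p=c['R']@np.array(X)+c['t'];return p[0]/p[2]*c['fx']+c['cx'],p[1]/p[2]*c['fy']+c['cy']
E
python3 - <<'E'
from h import *
for n in('top','scene'):
    c=snap(n,n+'0.png');print(n,c['fx'],c['cx'],c['cy'],c['R'].round(3).tolist(),(-c['R'].T@c['t']).round(3))
print(manip.get_obs())
E
```

```text
top 438.5145574012005 283.3324382501216 210.78238218777355 [[-0.005, -1.0, -0.031], [-0.998, 0.008, -0.068], [0.069, 0.031, -0.997]] [ 0.523 -0.018  1.033]
scene 506.0636820937853 279.61750649413364 213.00858553056335 [[0.142, 0.99, -0.017], [0.69, -0.111, -0.715], [-0.71, 0.09, -0.698]] [ 1.549 -0.136  0.991]
{'clock': 0.1, 'joint_pos': array([-1.1515636 ,  0.33280943, -0.06470892,  1.46085692,  0.02158188,
        1.34992665, -0.08851996]), 'joint_velocities': array([-0.00109719, -0.00080501, -0.00059413, -0.00216119, -0.00080738,
       -0.00080207,  0.00049468]), 'tau': array([ 1.86780017e-03, -6.26741123e+01,  4.95334261e-02, -3.92428172e+01,
        1.62190001e-02,  6.99161479e-03,  2.92010661e-06]), 'position': array([0.26709335, 0.56467128, 0.23059525]), 'ee_rot': array([ 2.19121961e-01,  9.75697258e-01, -6.41064059e-04, -1.23638390e-04]), 'ft_force': array([ 0.80379202, -0.520245  , -0.37545296]), 'torque': array([-0.04121323, -0.02917975, -0.00559451]), 'grasp_force': 0.0, 'grip_width': 1.0021868290679983}
```

View pics/top0.png

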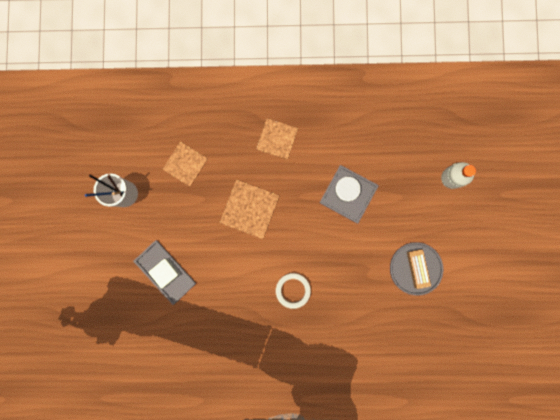

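View pics/scene0.png

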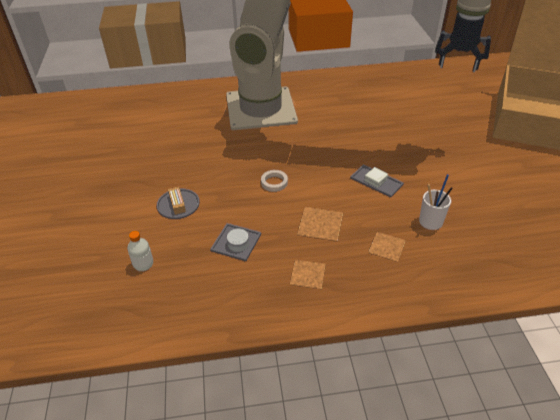

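Top view: tape at (293,291), the mats at (250,209) large, (278,139) and (185,163) small. Square tray with tin at (348,193), round tray with chalk box at (416,269), and oblong tray with pad at (165,272). Mug at (110,190), glue at (458,176). The only lookalikes are the two small mats (~30 px). The one at (250,209), about 47 px = 110 mm, is the one meant.

```bash
cat >> h.py <<'E'
def trays(c):
    h=cv2.cvtColor(c['pixels'],cv2.COLOR_RGB2HSV).astype(int);return ((h[...,1]<75)&(h[...,2]<110)).astype(np.uint8)
def whites(c):
    h=cv2.cvtColor(c['pixels'],cv2.COLOR_RGB2HSV).astype(int);return ((h[...,1]<110)&(h[...,2]>135)).astype(np.uint8)
def corks(c):
    h=cv2.cvtColor(c['pixels'],cv2.COLOR_RGB2HSV).astype(int);return ((h[...,0]<20)&(h[...,2]>150)&(h[...,1]>110)).astype(np.uint8)
def blobs(c,m,z,win,close=0):
    """world rect (centre,size,yaw of long side) of biggest blob in window u0,v0,u1,v1, at height z"""
    k=np.zeros_like(m);u0,v0,u1,v1=win;k[v0:v1,u0:u1]=m[v0:v1,u0:u1]
    if close:k=cv2.morphologyEx(k,cv2.MORPH_CLOSE,np.ones((close,close),np.uint8))
    cs,_=cv2.findContours(k,cv2.RETR_EXTERNAL,cv2.CHAIN_APPROX_NONE)
    q=max(cs,key=cv2.contourArea)[:,0,:]
    w=np.array([ray(c,u,v,z)[:2] for u,v in q])*1000
    (x,y),(a,b),_=r=cv2.minAreaRect(w.astype(np.float32))
    p=cv2.boxPoints(r);e=max((p[1]-p[0],p[2]-p[1]),key=np.linalg.norm)
    f=np.zeros(k.shape,np.uint8);cv2.fillPoly(f,[q],1);M=cv2.moments(f,True)
    g=ray(c,M['m10']/M['m00'],M['m01']/M['m00'],z)[:2]*1000
    return dict(c=np.round([x,y],1),cen=g.round(1),size=np.round([a,b],1),yaw=round(float(np.degrees(np.arctan2(e[1],e[0]))),1),px=(round(M['m10']/M['m00'],1),round(M['m01']/M['m00'],1)))
E
python3 - <<'E'
from h import *
c=snap('top')
T,W,K=trays(c),whites(c),corks(c)
print('sq',blobs(c,T,.008,(310,155,390,230),9))
print('rd',blobs(c,T,.008,(380,230,455,305),9))
print('ob',blobs(c,T,.008,(125,230,205,310),9))
print('tin',blobs(c,W,.033,(325,165,372,215)))
print('pad',blobs(c,W,.027,(140,250,190,295)))
print('chalk',blobs(c,W,.031,(395,240,440,300),3))
print('mat',blobs(c,K,.003,(205,165,290,250),3))
print('tape',blobs(c,W,.018,(265,265,320,315)))
im=c['pixels'][:,:,::-1]
o=[cv2.resize(im[v-40:v+40,u-40:u+40],None,fx=5,fy=5,interpolation=1) for u,v in((348,193),(416,269),(165,272),(250,209))]
cv2.imwrite('pics/crop.png',cv2.resize(np.vstack([np.hstack(o[:2]),np.hstack(o[2:])]),(600,600)))
s=snap('scene');W=whites(s);T=trays(s)
for n,w,z in(('tin',(222,228,252,252),.033),('pad',(360,165,392,188),.027)):print(n,blobs(s,W,z,w))
print('ob',blobs(s,T,.008,(345,160,410,200),9),'sq',blobs(s,T,.008,(205,220,265,262),9),'rd',blobs(s,T,.008,(150,185,205,220),9))
E
```

```text
sq {'c': array([ 646.5, -168.6]), 'cen': array([ 646.5, -168.6]), 'size': array([ 0. , 11.8]), 'yaw': -1.0, 'px': (361.0, 187.5)}
rd {'c': array([ 403.8, -296.8]), 'cen': array([ 404. , -295.5]), 'size': array([ 3.5, 31.9]), 'yaw': -85.7, 'px': (418.5, 292.1)}
ob {'c': array([471.4, 270.9]), 'cen': array([468.3, 267.5]), 'size': array([68.6, 14.1]), 'yaw': 41.3, 'px': (175.2, 264.9)}
tin {'c': array([ 628.6, -136.3]), 'cen': array([ 628.3, -133.2]), 'size': array([101., 100.]), 'yaw': 59.8, 'px': (347.1, 194.2)}
pad {'c': array([452.3, 289.1]), 'cen': array([451. , 288.2]), 'size': array([137.6,  69.6]), 'yaw': 44.0, 'px': (163.8, 272.9)}
chalk {'c': array([ 457.3, -286.7]), 'cen': array([ 455.9, -285.8]), 'size': array([ 97.6, 109.5]), 'yaw': -0.1, 'px': (416.4, 270.0)}
mat {'c': array([604. , 100.3]), 'cen': array([603.2,  99.4]), 'size': array([200.3, 199.6]), 'yaw': 89.6, 'px': (247.0, 207.0)}
tape {'c': array([409.5,  -6.9]), 'cen': array([409.3,  -7.4]), 'size': array([80.2, 79.4]), 'yaw': 89.8, 'px': (292.7, 290.6)}
tin {'c': array([ 644. , -133.2]), 'cen': array([ 643.4, -133.6]), 'size': array([55.3, 53.1]), 'yaw': 80.9, 'px': (237.1, 236.2)}
pad {'c': array([454.1, 292.7]), 'cen': array([454. , 292.4]), 'size': array([53.8, 51.8]), 'yaw': 39.6, 'px': (376.3, 174.5)}
ob {'c': array([455.9, 293. ]), 'cen': array([463.6, 292.4]), 'size': array([140. ,  77.6]), 'yaw': 42.8, 'px': (376.5, 181.5)} sq {'c': array([ 637.4, -137.9]), 'cen': array([ 639.3, -138.4]), 'size': array([101.4, 104.8]), 'yaw': -29.1, 'px': (235.9, 241.8)} rd {'c': array([ 466.2, -290.4]), 'cen': array([ 471. , -289.8]), 'size': array([117.4, 118.9]), 'yaw': -74.6, 'px': (178.0, 204.8)}
```

View pics/crop.png

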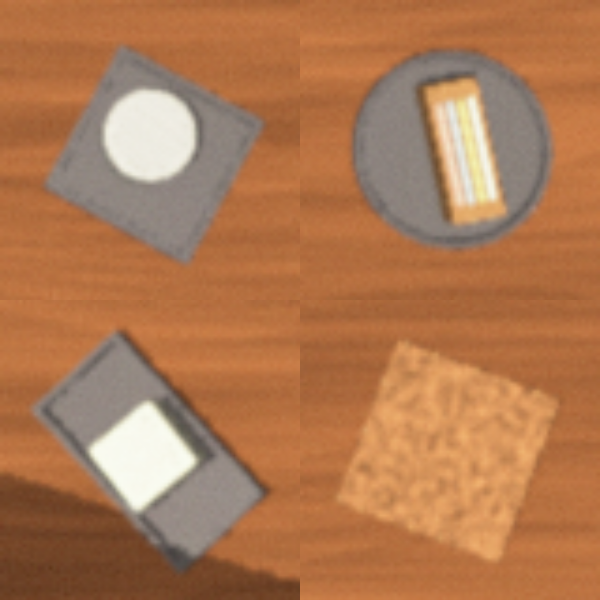

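The crop shows the square tray with the tin, the round tray with the chalk box (orange card ends, pastel sticks), the oblong tray with the pad, and the large cork mat. My thresholds were off, since the trays come out brighter than expected, so I'm re-measuring.

```bash
python3 - <<'E'
import re
s=open('h.py').read()
s=s.replace("(h[...,1]<75)&(h[...,2]<110)","(h[...,1]<85)&(h[...,2]<175)").replace("(h[...,1]<110)&(h[...,2]>135)","(h[...,1]<80)&(h[...,2]>185)").replace("(h[...,0]<20)&(h[...,2]>150)&(h[...,1]>110)","(h[...,2]>202)&(h[...,1]>110)")
s+='''
def chalk(c,win):
    h=cv2.cvtColor(c['pixels'],cv2.COLOR_RGB2HSV).astype(int);m=((h[...,1]>85)|(h[...,2]>185)).astype(np.uint8)
    return blobs(c,m,.030,win,3)
'''
open('h.py','w').write(s)
E
python3 - <<'E'
from h import *
c=snap('top')
T,W,K=trays(c),whites(c),corks(c)
A=T|W
h=cv2.cvtColor(c['pixels'],cv2.COLOR_RGB2HSV)
for p in((360,200),(345,193),(250,209),(300,240),(150,260),(178,288)):print(p,h[p[1],p[0]])
print('sq',blobs(c,A,.008,(310,155,390,230),5))
print('rd',blobs(c,T,.008,(380,230,455,305),5))
print('ob',blobs(c,A,.008,(125,230,205,310),5))
print('tin',blobs(c,W,.033,(325,165,372,215)))
print('pad',blobs(c,W,.027,(140,250,190,295)))
print('chalk',chalk(c,(407,246,434,292)))
print('mat',blobs(c,K,.003,(205,165,290,250),5))
E
```

```text
(360, 200) [ 11  25 142]
(345, 193) [ 25  12 237]
(250, 209) [ 15 143 230]
(300, 240) [ 13 172 184]
(150, 260) [  9  28 147]
(178, 288) [  7  30 154]
sq {'c': array([ 632.1, -139.4]), 'cen': array([ 631.8, -139.6]), 'size': array([101.5, 101.8]), 'yaw': -29.2, 'px': (348.6, 193.9)}
rd {'c': array([ 458.1, -291.2]), 'cen': array([ 458. , -291.7]), 'size': array([118.9, 116.6]), 'yaw': 89.7, 'px': (416.2, 268.4)}
ob {'c': array([452. , 293.4]), 'cen': array([451.8, 293.1]), 'size': array([139.7,  73.5]), 'yaw': 42.9, 'px': (164.2, 272.0)}
tin {'c': array([ 641.5, -134.2]), 'cen': array([ 641.2, -134.1]), 'size': array([52.4, 52.8]), 'yaw': -0.6, 'px': (347.5, 188.6)}
pad {'c': array([450.7, 291.3]), 'cen': array([450.7, 291.3]), 'size': array([50.6, 49.7]), 'yaw': 39.1, 'px': (162.5, 273.1)}
chalk {'c': array([ 458.9, -291. ]), 'cen': array([ 458.7, -291.1]), 'size': array([86.5, 38.1]), 'yaw': 11.0, 'px': (418.6, 268.7)}
mat {'c': array([599. ,  95.5]), 'cen': array([598.7,  94.8]), 'size': array([110.6, 110.2]), 'yaw': 69.2, 'px': (248.9, 208.9)}
```

Sizes match: square 102, round about 118, oblong 140×73, mat 110, tin 53, pad 50, chalk 86 (side face included). Plan: tin to the mat, pad to the square tray, chalk to the oblong tray, tin to the round tray. All fingertips stay above the rims.

```bash
cat >> h.py <<'E'
def go(x,y,z,yaw=None):
    """print tool shift (scaled units, total) to reach TCP x,y,z [m], and turn wz to bring tool y to yaw [deg]"""
    from scipy.spatial.transform import Rotation as Ro
    o=manip.get_obs();R=Ro.from_quat(o['ee_rot']).as_matrix();p=o['position']
    d=R.T@(np.array([x,y,z])-p)/.75
    a=np.degrees(np.arctan2(R[1,1],R[0,1]))
    print('t',round(o['clock'],1),'pos',p.round(4),'yaw',round(a,1),'tilt z',R[:,2].round(3),'shift',d.round(4),end=' ')
    if yaw is not None:
        w=(a-yaw+90)%180-90; print('wz',round(np.radians(w)/(np.pi/4),3),end='')
    print(' j7',o['joint_pos'][6].round(2),'w',round(o['grip_width'],3),'gf',o['grasp_force'])
E
python3 -c "
from h import *
go(.642,-.134,.15)
go(.642,-.134,.01)"
```

```text
t 0.2 pos [0.2672 0.5649 0.231 ] yaw 64.7 tilt z [-0.    -0.001 -1.   ] shift [-0.8502 -0.6286  0.1083]  j7 -0.09 w 1.001 gf 0.0
t 0.2 pos [0.2672 0.5649 0.231 ] yaw 64.7 tilt z [-0.    -0.001 -1.   ] shift [-0.8502 -0.6285  0.295 ]  j7 -0.09 w 1.001 gf 0.0
```

>>> {"method": "move_arm", "body": {"motion": [[[-0.0425, -0.0314, 0], [0, 0, 0], 1], [[-0.0425, -0.0314, 0], [0, 0, 0], 1], [[-0.0425, -0.0314, 0], [0, 0, 0], 1], [[-0.0425, -0.0314, 0], [0, 0, 0], 1], [[-0.0425, -0.0314, 0], [0, 0, 0], 1], [[-0.0425, -0.0314, 0], [0, 0, 0], 1], [[-0.0425, -0.0314, 0], [0, 0, 0], 1], [[-0.0425, -0.0314, 0], [0, 0, 0], 1], [[-0.0425, -0.0314, 0], [0, 0, 0], 1], [[-0.0425, -0.0314, 0], [0, 0, 0], 1], [[-0.0425, -0.0314, 0], [0, 0, 0], 1], [[-0.0425, -0.0314, 0], [0, 0, 0], 1]], "newtons": 30}}

```text
clock: 1.45
position: [0.4927, 0.1445, 0.2314]
ee_rot: [0.219, 0.976, 0.0, 0.0]
ft_force: [1.4, -0.0, 0.1]
grip_width: 1.001
grasp_force: 0.0
```

>>> {"method": "move_arm", "body": {"motion": [[[-0.0425, -0.0314, 0], [0, 0, 0], 1], [[-0.0425, -0.0314, 0], [0, 0, 0], 1], [[-0.0425, -0.0314, 0], [0, 0, 0], 1], [[-0.0425, -0.0314, 0], [0, 0, 0], 1], [[-0.0425, -0.0314, 0], [0, 0, 0], 1], [[-0.0425, -0.0314, 0], [0, 0, 0], 1], [[-0.0425, -0.0314, 0], [0, 0, 0], 1], [[-0.0425, -0.0314, 0], [0, 0, 0], 1], [[0, 0, 0.05], [0, 0, 0], 1], [[0, 0, 0.05], [0, 0, 0], 1], [[0, 0, 0], [0, 0, 0], 1], [[0, 0, 0], [0, 0, 0], 1]]}}

```text
clock: 2.65
position: [0.6421, -0.1331, 0.1568]
ee_rot: [0.219, 0.976, -0.0, -0.0]
ft_force: [-0.1, -0.5, 1.1]
grip_width: 1.002
grasp_force: 0.0
```

```bash
python3 -c "
from h import *
go(.642,-.134,.08)"
```

```text
t 2.6 pos [ 0.6421 -0.1331  0.1568] yaw 64.7 tilt z [-0.001  0.    -1.   ] shift [-0.0005 -0.0011  0.1024]  j7 1.42 w 1.002 gf 0.0
```

>>> {"method": "move_arm", "body": {"motion": [[[0, -0.001, 0.05], [0, 0, 0], 1], [[0, 0, 0.05], [0, 0, 0], 1], [[0, 0, 0.04], [0, 0, 0], 1], [[0, 0, 0.03], [0, 0, 0], 1], [[0, 0, 0.012], [0, 0, 0], 1], [[0, 0, 0.012], [0, 0, 0], 1], [[0, 0, 0], [0, 0, 0], 1]]}}

```text
clock: 3.35
position: [0.6425, -0.134, 0.0116]
ee_rot: [0.219, 0.976, 0.0, 0.001]
ft_force: [-0.7, -0.2, 0.5]
grip_width: 0.995
grasp_force: 0.0
```

>>> {"method": "move_arm", "body": {"motion": [[[0, 0, 0], [0, 0, 0], 0.5], [[0, 0, 0], [0, 0, 0], 0.4], [[0, 0, 0], [0, 0, 0], 0.3], [[0, 0, 0], [0, 0, 0], 0.2], [[0, 0, 0], [0, 0, 0], 0], [[0, 0, 0], [0, 0, 0], -0.5], [[0, 0, 0], [0, 0, 0], -1], [[0, 0, 0], [0, 0, 0], -1], [[0, 0, 0], [0, 0, 0], -1], [[0, 0, 0], [0, 0, 0], -1]]}}

```text
clock: 4.35
position: [0.6425, -0.1342, 0.0122]
ee_rot: [0.219, 0.976, 0.0, 0.001]
ft_force: [-1.8, 0.7, 7.5]
grip_width: 0.643
grasp_force: 30.6
```

>>> {"method": "move_arm", "body": {"motion": [[[0, 0, -0.01], [0, 0, 0], -1], [[0, 0, -0.03], [0, 0, 0], -1], [[0, 0, -0.04], [0, 0, 0], -1], [[0, 0, -0.04], [0, 0, 0], -1], [[0, 0, 0], [0, 0, 0], -1]]}}

```text
clock: 4.85
position: [0.6442, -0.1347, 0.1058]
ee_rot: [0.219, 0.976, 0.0, 0.004]
ft_force: [0.3, -1.3, -1.6]
grip_width: 0.641
grasp_force: 32.4
```

```bash
python3 -c "
from h import *
go(.599,.0955,.10)
snap('scene','s1.png')"
```

```text
t 4.8 pos [ 0.6442 -0.1347  0.1058] yaw 64.7 tilt z [ 0.007 -0.001 -1.   ] shift [0.1859 0.2517 0.0072]  j7 1.43 w 0.641 gf 32.3955774307251
```

View pics/s1.png

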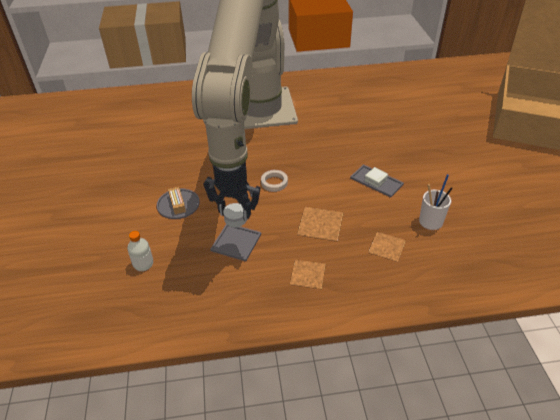

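The tin is held at (235,212), and the square tray at (236,242) is empty.

>>> {"method": "move_arm", "body": {"motion": [[[0.0186, 0.0252, 0], [0, 0, 0], -1], [[0.0186, 0.0252, 0], [0, 0, 0], -1], [[0.0186, 0.0252, 0], [0, 0, 0], -1], [[0.0186, 0.0252, 0], [0, 0, 0], -1], [[0.0186, 0.0252, 0], [0, 0, 0], -1], [[0.0186, 0.0252, 0], [0, 0, 0], -1], [[0.0186, 0.0252, 0], [0, 0, 0], -1], [[0.0186, 0.0252, 0], [0, 0, 0], -1], [[0.0186, 0.0252, 0], [0, 0, 0], -1], [[0.0186, 0.0252, 0], [0, 0, 0], -1], [[0, 0, 0], [0, 0, 0], -1], [[0, 0, 0], [0, 0, 0], -1]]}}

```text
clock: 6.1
position: [0.5958, 0.0968, 0.0998]
ee_rot: [0.218, 0.976, -0.0, -0.001]
ft_force: [0.2, -0.5, -1.0]
grip_width: 0.641
grasp_force: 32.4
```

```bash
python3 -c "
from h import *
go(.599,.0955,.0125)
c=snap('top')
for n,a,b,w in(('sq',trays(c)|whites(c),.008,(310,155,390,230)),):print(n,blobs(c,a,b,w,5))"
```

```text
t 6.1 pos [0.5958 0.0968 0.0998] yaw 64.8 tilt z [-0.002 -0.001 -1.   ] shift [-0.0048  0.0004  0.1164]  j7 1.02 w 0.641 gf 32.396535873413086
sq {'c': array([ 632.2, -139.4]), 'cen': array([ 631.8, -139.5]), 'size': array([101.4, 101.8]), 'yaw': -29.3, 'px': (348.6, 193.8)}
```

>>> {"method": "move_arm", "body": {"motion": [[[-0.004, 0, 0.03], [0, 0, 0], -1], [[0, 0, 0.03], [0, 0, 0], -1], [[0, 0, 0.03], [0, 0, 0], -1], [[0, 0, 0.015], [0, 0, 0], -1], [[0, 0, 0.004], [0, 0, 0], -1], [[0, 0, 0.003], [0, 0, 0], -1], [[0, 0, 0], [0, 0, 0], -1], [[0, 0, 0], [0, 0, 0], -1]]}}

```text
clock: 6.95
position: [0.5998, 0.0953, 0.0177]
ee_rot: [0.219, 0.976, 0.0, 0.001]
ft_force: [0.2, 0.4, -0.7]
grip_width: 0.641
grasp_force: 32.4
```

>>> {"method": "move_arm", "body": {"motion": [[[0, 0, 0.003], [0, 0, 0], -1], [[0, 0, 0.002], [0, 0, 0], -1], [[0, 0, 0], [0, 0, 0], -1], [[0, 0, 0], [0, 0, 0], -1]]}}

```text
clock: 7.35
position: [0.5992, 0.0952, 0.0131]
ee_rot: [0.219, 0.976, 0.0, -0.0]
ft_force: [0.7, -0.5, -0.6]
grip_width: 0.642
grasp_force: 32.4
```

>>> {"method": "move_arm", "body": {"motion": [[[0, 0, 0.001], [0, 0, 0], -1], [[0, 0, 0.001], [0, 0, 0], -1], [[0, 0, 0], [0, 0, 0], -1], [[0, 0, 0], [0, 0, 0], -1]]}}

```text
clock: 7.75
position: [0.5993, 0.0953, 0.0122]
ee_rot: [0.219, 0.976, 0.0, 0.0]
ft_force: [-3.8, 0.3, 5.8]
grip_width: 0.643
grasp_force: 33.2
```

>>> {"method": "move_arm", "body": {"motion": [[[0, 0, 0], [0, 0, 0], 0.33], [[0, 0, 0], [0, 0, 0], 0.4], [[0, 0, 0], [0, 0, 0], 0.6], [[0, 0, 0], [0, 0, 0], 1], [[0, 0, 0], [0, 0, 0], 1], [[0, 0, -0.02], [0, 0, 0], 1], [[0, 0, -0.05], [0, 0, 0], 1], [[0, 0, -0.05], [0, 0, 0], 1], [[0, 0, -0.05], [0, 0, 0], 1], [[0, 0, 0], [0, 0, 0], 1]]}}

```text
clock: 8.75
position: [0.6024, 0.0954, 0.1459]
ee_rot: [0.219, 0.976, 0.002, 0.004]
ft_force: [0.1, -0.1, -0.2]
grip_width: 1.0
grasp_force: 0.0
```

```bash
python3 -c "
from h import *
go(.4515,.2915,.13,40)"
```

```text
t 8.8 pos [0.6024 0.0954 0.1459] yaw 64.7 tilt z [ 0.009  0.003 -1.   ] shift [0.2938 0.15   0.0201] wz 0.548 j7 1.01 w 1.0 gf 0.0
```

>>> {"method": "move_arm", "body": {"motion": [[[0.0367, 0.0188, 0], [0, 0, 0], 1], [[0.0367, 0.0188, 0], [0, 0, 0], 1], [[0.0367, 0.0188, 0], [0, 0, 0], 1], [[0.0367, 0.0188, 0], [0, 0, 0], 1], [[0.0367, 0.0188, 0], [0, 0, 0], 1], [[0.0367, 0.0188, 0], [0, 0, 0], 1], [[0.0367, 0.0188, 0], [0, 0, 0], 1], [[0.0367, 0.0188, 0], [0, 0, 0], 1], [[0, 0, 0], [0, 0, 0.183], 1], [[0, 0, 0], [0, 0, 0.183], 1], [[0, 0, 0], [0, 0, 0.183], 1], [[0, 0, 0], [0, 0, 0], 1]]}}

```text
clock: 9.95
position: [0.4484, 0.2913, 0.1395]
ee_rot: [0.424, 0.906, 0.0, 0.0]
ft_force: [0.2, 0.3, -1.1]
grip_width: 1.001
grasp_force: 0.0
```

```bash
python3 -c "
from h import *
c=snap('top')
print('tin',blobs(c,whites(c),.033,(225,180,275,235)))
go(.4515,.2915,.009,40)"
```

```text
tin {'c': array([599.2,  95.4]), 'cen': array([598.6,  95.1]), 'size': array([55.5, 53.5]), 'yaw': 44.7, 'px': (247.4, 208.0)}
t 10.0 pos [0.4484 0.2913 0.1394] yaw 40.2 tilt z [ 0.  0. -1.] shift [-0.0024  0.0033  0.1739] wz 0.003 j7 0.1 w 1.002 gf 0.0
```

>>> {"method": "move_arm", "body": {"motion": [[[-0.002, 0.003, 0.04], [0, 0, 0], 1], [[0, 0, 0.05], [0, 0, 0], 1], [[0, 0, 0.04], [0, 0, 0], 1], [[0, 0, 0.025], [0, 0, 0], 1], [[0, 0, 0.01], [0, 0, 0], 1], [[0, 0, 0.008], [0, 0, 0], 1], [[0, 0, 0], [0, 0, 0], 1], [[0, 0, 0], [0, 0, 0], 1]]}}

```text
clock: 10.8
position: [0.4516, 0.292, 0.0103]
ee_rot: [0.422, 0.906, 0.001, 0.0]
ft_force: [-0.6, 0.2, -0.0]
grip_width: 0.998
grasp_force: 0.0
```

>>> {"method": "move_arm", "body": {"motion": [[[0, 0, 0], [0, 0, 0], 0.5], [[0, 0, 0], [0, 0, 0], 0.4], [[0, 0, 0], [0, 0, 0], 0.3], [[0, 0, 0], [0, 0, 0], 0.2], [[0, 0, 0], [0, 0, 0], 0], [[0, 0, 0], [0, 0, 0], -0.5], [[0, 0, 0], [0, 0, 0], -1], [[0, 0, 0], [0, 0, 0], -1], [[0, 0, 0], [0, 0, 0], -1], [[0, 0, 0], [0, 0, 0], -1]]}}

```text
clock: 11.8
position: [0.4513, 0.2918, 0.0097]
ee_rot: [0.423, 0.906, 0.0, 0.0]
ft_force: [-0.9, -0.7, 6.3]
grip_width: 0.58
grasp_force: 31.5
```

>>> {"method": "move_arm", "body": {"motion": [[[0, 0, -0.01], [0, 0, 0], -1], [[0, 0, -0.03], [0, 0, 0], -1], [[0, 0, -0.04], [0, 0, 0], -1], [[0, 0, -0.04], [0, 0, 0], -1], [[0, 0, 0], [0, 0, 0], -1], [[0, 0, 0], [0, 0, 0], -1]]}}

```text
clock: 12.4
position: [0.4512, 0.2918, 0.0998]
ee_rot: [0.423, 0.906, 0.001, 0.0]
ft_force: [-0.2, -0.9, -2.4]
grip_width: 0.581
grasp_force: 31.5
```

```bash
python3 -c "
from h import *
go(.632,-.1395,.10,60.8)"
```

```text
t 12.4 pos [0.4512 0.2918 0.0998] yaw 40.0 tilt z [ 0.001  0.001 -1.   ] shift [-0.5955 -0.1848 -0.0007] wz -0.463 j7 0.12 w 0.581 gf 31.478776931762695
```

>>> {"method": "move_arm", "body": {"motion": [[[-0.0496, -0.0154, 0], [0, 0, 0], -1], [[-0.0496, -0.0154, 0], [0, 0, 0], -1], [[-0.0496, -0.0154, 0], [0, 0, 0], -1], [[-0.0496, -0.0154, 0], [0, 0, 0], -1], [[-0.0496, -0.0154, 0], [0, 0, 0], -1], [[-0.0496, -0.0154, 0], [0, 0, 0], -1], [[-0.0496, -0.0154, 0], [0, 0, 0], -1], [[-0.0496, -0.0154, 0], [0, 0, 0], -1], [[-0.0496, -0.0154, 0], [0, 0, 0], -1], [[-0.0496, -0.0154, 0], [0, 0, 0], -1], [[-0.0496, -0.0154, 0], [0, 0, 0], -1], [[-0.0496, -0.0154, 0], [0, 0, 0], -1]]}}

```text
clock: 13.6
position: [0.6312, -0.1407, 0.0975]
ee_rot: [0.423, 0.906, -0.0, -0.001]
ft_force: [-0.1, 0.1, -0.8]
grip_width: 0.58
grasp_force: 31.4
```

>>> {"method": "move_arm", "body": {"motion": [[[0, 0, 0], [0, 0, -0.155], -1], [[0, 0, 0], [0, 0, -0.155], -1], [[0, 0, 0], [0, 0, -0.155], -1], [[0, 0, 0], [0, 0, 0], -1], [[0, 0, 0], [0, 0, 0], -1]]}}

```text
clock: 14.1
position: [0.6311, -0.1394, 0.0982]
ee_rot: [0.253, 0.967, -0.0, -0.001]
ft_force: [-0.1, -0.5, -0.2]
grip_width: 0.582
grasp_force: 31.4
```

```bash
python3 -c "
from h import *
go(.632,-.1395,.0105,60.8)"
```

```text
t 14.1 pos [ 0.6311 -0.1394  0.0982] yaw 60.7 tilt z [-0.002  0.    -1.   ] shift [-0.0013  0.0006  0.1169] wz -0.002 j7 1.37 w 0.582 gf 31.44036591053009
```

>>> {"method": "move_arm", "body": {"motion": [[[-0.001, 0, 0.03], [0, 0, 0], -1], [[0, 0, 0.03], [0, 0, 0], -1], [[0, 0, 0.03], [0, 0, 0], -1], [[0, 0, 0.015], [0, 0, 0], -1], [[0, 0, 0.006], [0, 0, 0], -1], [[0, 0, 0.003], [0, 0, 0], -1], [[0, 0, 0], [0, 0, 0], -1], [[0, 0, 0], [0, 0, 0], -1]]}}

```text
clock: 14.9
position: [0.633, -0.1399, 0.0148]
ee_rot: [0.251, 0.968, 0.0, 0.001]
ft_force: [1.0, -0.2, -1.1]
grip_width: 0.579
grasp_force: 31.4
```

>>> {"method": "move_arm", "body": {"motion": [[[0.001, 0, 0.003], [0, 0, 0], -1], [[0, 0, 0.002], [0, 0, 0], -1], [[0, 0, 0.001], [0, 0, 0], -1], [[0, 0, 0], [0, 0, 0], -1], [[0, 0, 0], [0, 0, 0], -1]]}}

```text
clock: 15.4
position: [0.6317, -0.1394, 0.0098]
ee_rot: [0.251, 0.968, 0.0, 0.0]
ft_force: [-2.7, 1.3, 6.1]
grip_width: 0.58
grasp_force: 32.1
```

>>> {"method": "move_arm", "body": {"motion": [[[0, 0, 0], [0, 0, 0], 0.2], [[0, 0, 0], [0, 0, 0], 0.27], [[0, 0, 0], [0, 0, 0], 0.4], [[0, 0, 0], [0, 0, 0], 0.5], [[0, 0, 0], [0, 0, 0], 0.5], [[0, 0, -0.02], [0, 0, 0], 0.5], [[0, 0, -0.05], [0, 0, 0], 0.5], [[0, 0, -0.05], [0, 0, 0], 0.5], [[0, 0, -0.05], [0, 0, 0], 0.5], [[0, 0, 0], [0, 0, 0], 0.5]]}}

```text
clock: 16.4
position: [0.6347, -0.1406, 0.144]
ee_rot: [0.251, 0.968, 0.001, 0.005]
ft_force: [0.5, 0.2, -0.3]
grip_width: 0.752
grasp_force: 0.0
```

```bash
python3 -c "
from h import *
go(.459,-.294,.13,-79)
c=snap('top','t2.png')
print('ch',chalk(c,(407,246,434,292)))
print('sticks',blobs(c,whites(c),.030,(407,246,434,292),5))
print('pad',blobs(c,whites(c),.027,(320,160,375,225)),'ob',blobs(c,trays(c),.008,(125,230,205,310),5))"
```

```text
t 16.4 pos [ 0.6347 -0.1406  0.144 ] yaw 60.9 tilt z [ 0.01  -0.001 -1.   ] shift [ 0.1052 -0.2928  0.0166] wz -0.892 j7 1.36 w 0.752 gf 0.0
ch {'c': array([ 458.9, -290.6]), 'cen': array([ 452.5, -295.7]), 'size': array([86.5, 38.8]), 'yaw': 11.0, 'px': (420.7, 271.5)}
sticks {'c': array([ 457.6, -294.3]), 'cen': array([ 455. , -296.1]), 'size': array([61.5, 24.7]), 'yaw': 10.5, 'px': (420.9, 270.4)}
pad {'c': array([ 666.4, -152.4]), 'cen': array([ 669.3, -152.8]), 'size': array([14.9, 90.7]), 'yaw': -18.1, 'px': (355.1, 176.7)} ob {'c': array([452. , 293.4]), 'cen': array([451.8, 293.1]), 'size': array([139.6,  73.2]), 'yaw': 43.1, 'px': (164.2, 272.0)}
```

View pics/t2.png

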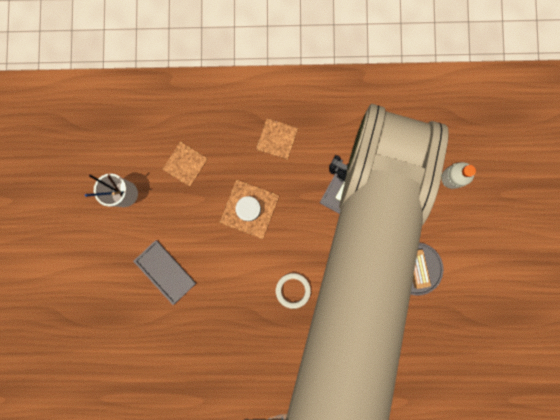

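The tin sits in the middle of the large mat at (248,208), and the oblong tray at (165,272) is empty. The arm hides most of the pad at about (345,195). The chalk box is unmoved at (421,269).

>>> {"method": "move_arm", "body": {"motion": [[[0.0175, -0.0488, 0], [0, 0, 0], 0.5], [[0.0175, -0.0488, 0], [0, 0, 0], 0.5], [[0.0175, -0.0488, 0], [0, 0, 0], 0.5], [[0.0175, -0.0488, 0], [0, 0, 0], 0.5], [[0.0175, -0.0488, 0], [0, 0, 0], 0.5], [[0.0175, -0.0488, 0], [0, 0, 0], 0.5], [[0, 0, 0], [0, 0, 0.183], 0.5], [[0, 0, 0], [0, 0, 0.183], 0.5], [[0, 0, 0], [0, 0, 0.183], 0.5], [[0, 0, 0], [0, 0, 0.183], 0.5], [[0, 0, 0], [0, 0, 0.183], 0.5], [[0, 0, 0], [0, 0, 0.183], 0.5]]}}

```text
clock: 17.65
position: [0.4557, -0.2929, 0.1365]
ee_rot: [0.635, 0.772, -0.0, -0.0]
ft_force: [0.0, 0.1, 0.3]
grip_width: 0.752
grasp_force: 0.0
```

>>> {"method": "move_arm", "body": {"motion": [[[0, 0, 0], [0, 0, 0.183], 0.5], [[0, 0, 0], [0, 0, 0.183], 0.5], [[0, 0, 0], [0, 0, 0.183], 0.5], [[0, 0, 0], [0, 0, 0.183], 0.5], [[0, 0, 0], [0, 0, 0.183], 0.5], [[0, 0, 0], [0, 0, 0.183], 0.5], [[0, 0, 0], [0, 0, 0.183], 0.5], [[0, 0, 0], [0, 0, 0.183], 0.5], [[0, 0, 0], [0, 0, 0.183], 0.5], [[0, 0, 0], [0, 0, 0.183], 0.5], [[0, 0, 0], [0, 0, 0.183], 0.5], [[0, 0, 0], [0, 0, 0], 0.5]]}}

```text
clock: 18.85
position: [0.4558, -0.2928, 0.1365]
ee_rot: [0.996, 0.094, -0.0, -0.0]
ft_force: [-0.2, 0.3, -0.3]
grip_width: 0.75
grasp_force: 0.0
```

```bash
python3 -c "
from h import *
go(.4585,-.294,.010,-79.2)
c=snap('top')
print('pad',blobs(c,whites(c),.027,(320,160,375,225)),'sq',blobs(c,trays(c)|whites(c),.008,(310,155,390,230),5))"
```

```text
t 18.9 pos [ 0.4558 -0.2928  0.1365] yaw -79.2 tilt z [-0.001  0.    -1.   ] shift [0.0033 0.0023 0.1686] wz -0.0 j7 -0.64 w 0.75 gf 0.0
pad {'c': array([ 630.8, -138.8]), 'cen': array([ 630.7, -138.9]), 'size': array([50.3, 50.1]), 'yaw': 60.3, 'px': (349.3, 193.4)} sq {'c': array([ 632.2, -139.4]), 'cen': array([ 631.9, -139.6]), 'size': array([101.4, 101.8]), 'yaw': -29.3, 'px': (348.7, 193.8)}
```

Pad is centred within about 1.5 mm. Next, the chalk box, gripped across its width.

>>> {"method": "move_arm", "body": {"motion": [[[0.003, 0.002, 0.04], [0, 0, 0], 0.5], [[0, 0, 0.05], [0, 0, 0], 0.5], [[0, 0, 0.04], [0, 0, 0], 0.5], [[0, 0, 0.025], [0, 0, 0], 0.5], [[0, 0, 0.008], [0, 0, 0], 0.5], [[0, 0, 0.005], [0, 0, 0], 0.5], [[0, 0, 0], [0, 0, 0], 0.5], [[0, 0, 0], [0, 0, 0], 0.5]]}}

```text
clock: 19.7
position: [0.4592, -0.2944, 0.0117]
ee_rot: [0.995, 0.096, 0.001, 0.0]
ft_force: [-0.6, -0.8, -0.5]
grip_width: 0.747
grasp_force: 0.0
```

>>> {"method": "move_arm", "body": {"motion": [[[0, 0, 0], [0, 0, 0], 0.2], [[0, 0, 0], [0, 0, 0], 0], [[0, 0, 0], [0, 0, 0], -0.1], [[0, 0, 0], [0, 0, 0], -0.2], [[0, 0, 0], [0, 0, 0], -0.3], [[0, 0, 0], [0, 0, 0], -0.5], [[0, 0, 0], [0, 0, 0], -1], [[0, 0, 0], [0, 0, 0], -1], [[0, 0, 0], [0, 0, 0], -1], [[0, 0, 0], [0, 0, 0], -1]]}}

```text
clock: 20.7
position: [0.4588, -0.2942, 0.011]
ee_rot: [0.995, 0.095, 0.0, -0.0]
ft_force: [-2.4, 1.3, 5.9]
grip_width: 0.367
grasp_force: 30.6
```

>>> {"method": "move_arm", "body": {"motion": [[[0, 0, -0.01], [0, 0, 0], -1], [[0, 0, -0.03], [0, 0, 0], -1], [[0, 0, -0.04], [0, 0, 0], -1], [[0, 0, -0.04], [0, 0, 0], -1], [[0, 0, 0], [0, 0, 0], -1], [[0, 0, 0], [0, 0, 0], -1]]}}

```text
clock: 21.3
position: [0.4589, -0.294, 0.1011]
ee_rot: [0.995, 0.095, 0.001, -0.0]
ft_force: [-2.8, -0.6, -1.1]
grip_width: 0.366
grasp_force: 30.1
```

```bash
python3 -c "
from h import *
go(.452,.2933,.11,-47)
snap('scene','s3.png')"
```

```text
t 21.3 pos [ 0.4589 -0.294   0.1011] yaw -79.1 tilt z [ 0.001  0.    -1.   ] shift [ 0.1395 -0.7706 -0.0118] wz -0.713 j7 -0.6 w 0.366 gf 30.06071627140045
```

View pics/s3.png

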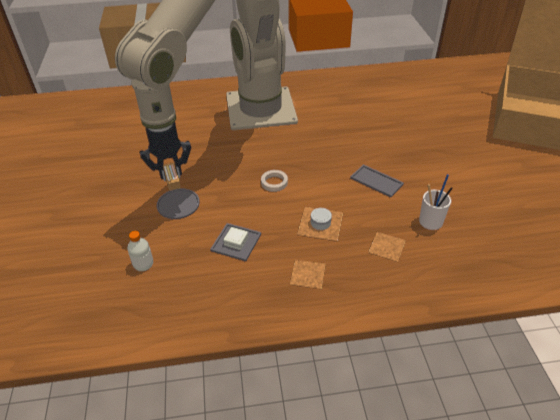

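The chalk box is held level at (172,175). The round tray at (178,204) and the oblong tray at (377,180) are empty, and the pad is in the square tray at (236,240).

>>> {"method": "move_arm", "body": {"motion": [[[0.0087, -0.0482, -0.001], [0, 0, 0], -1], [[0.0087, -0.0482, -0.001], [0, 0, 0], -1], [[0.0087, -0.0482, -0.001], [0, 0, 0], -1], [[0.0087, -0.0482, -0.001], [0, 0, 0], -1], [[0.0087, -0.0482, -0.001], [0, 0, 0], -1], [[0.0087, -0.0482, -0.001], [0, 0, 0], -1], [[0.0087, -0.0482, -0.001], [0, 0, 0], -1], [[0.0087, -0.0482, -0.001], [0, 0, 0], -1], [[0.0087, -0.0482, 0], [0, 0, 0], -1], [[0.0087, -0.0482, 0], [0, 0, 0], -1], [[0.0087, -0.0482, 0], [0, 0, 0], -1], [[0.0087, -0.0482, 0], [0, 0, 0], -1]]}}

```text
clock: 22.55
position: [0.4524, 0.1479, 0.1058]
ee_rot: [0.995, 0.095, -0.001, 0.0]
ft_force: [1.3, -0.1, -1.4]
grip_width: 0.366
grasp_force: 30.2
```

>>> {"method": "move_arm", "body": {"motion": [[[0.0087, -0.0482, 0], [0, 0, 0], -1], [[0.0087, -0.0482, 0], [0, 0, 0], -1], [[0.0087, -0.0482, 0], [0, 0, 0], -1], [[0.0087, -0.0482, 0], [0, 0, 0], -1], [[0, 0, 0], [0, 0, -0.143], -1], [[0, 0, 0], [0, 0, -0.143], -1], [[0, 0, 0], [0, 0, -0.143], -1], [[0, 0, 0], [0, 0, -0.143], -1], [[0, 0, 0], [0, 0, -0.143], -1], [[0, 0, 0], [0, 0, 0], -1], [[0, 0, 0], [0, 0, 0], -1]]}}

```text
clock: 23.65
position: [0.4512, 0.2931, 0.1059]
ee_rot: [0.931, 0.366, -0.001, 0.0]
ft_force: [0.7, 0.4, -0.3]
grip_width: 0.366
grasp_force: 30.3
```

```bash
python3 -c "
from h import *
go(.452,.2933,.0115,-47)"
```

```text
t 23.6 pos [0.4512 0.2931 0.1059] yaw -47.1 tilt z [-0.001 -0.001 -1.   ] shift [0.0011 0.0006 0.1259] wz -0.003 j7 -1.34 w 0.366 gf 30.254124999046326
```

>>> {"method": "move_arm", "body": {"motion": [[[0.001, 0.0005, 0.04], [0, 0, 0], -1], [[0, 0, 0.03], [0, 0, 0], -1], [[0, 0, 0.03], [0, 0, 0], -1], [[0, 0, 0.015], [0, 0, 0], -1], [[0, 0, 0.005], [0, 0, 0], -1], [[0, 0, 0.003], [0, 0, 0], -1], [[0, 0, 0], [0, 0, 0], -1], [[0, 0, 0], [0, 0, 0], -1]]}}

```text
clock: 24.45
position: [0.4529, 0.2942, 0.0154]
ee_rot: [0.93, 0.367, 0.001, -0.0]
ft_force: [0.6, 0.4, -1.1]
grip_width: 0.367
grasp_force: 30.2
```

>>> {"method": "move_arm", "body": {"motion": [[[0, 0, 0.003], [0, 0, 0], -1], [[0, 0, 0.002], [0, 0, 0], -1], [[0, 0, 0.001], [0, 0, 0], -1], [[0, 0, 0], [0, 0, 0], -1], [[0, 0, 0], [0, 0, 0], -1]]}}

```text
clock: 24.95
position: [0.4526, 0.294, 0.011]
ee_rot: [0.93, 0.367, 0.0, -0.0]
ft_force: [-4.0, -1.8, 11.8]
grip_width: 0.366
grasp_force: 31.8
```

>>> {"method": "move_arm", "body": {"motion": [[[0, 0, -0.0006], [0, 0, 0], -0.23], [[0, 0, 0], [0, 0, 0], -0.18], [[0, 0, 0], [0, 0, 0], 0], [[0, 0, 0], [0, 0, 0], 0.1], [[0, 0, 0], [0, 0, 0], 0.1], [[0, 0, -0.02], [0, 0, 0], 0.1], [[0, 0, -0.05], [0, 0, 0], 0.1], [[0, 0, -0.05], [0, 0, 0], 0.1], [[0, 0, -0.05], [0, 0, 0], 0.1], [[0, 0, 0], [0, 0, 0], 1]]}}

```text
clock: 25.95
position: [0.455, 0.2952, 0.144]
ee_rot: [0.93, 0.367, 0.004, -0.002]
ft_force: [-0.4, 0.4, -0.6]
grip_width: 0.704
grasp_force: 0.0
```

```bash
python3 -c "
from h import *
go(.599,.0955,.15)"
```

```text
t 25.9 pos [0.455  0.2952 0.144 ] yaw -47.0 tilt z [ 0.006  0.006 -1.   ] shift [-0.0414  0.3256 -0.0085]  j7 -1.36 w 0.704 gf 0.0
```

>>> {"method": "move_arm", "body": {"motion": [[[-0.0052, 0.0407, 0], [0, 0, 0], 1], [[-0.0052, 0.0407, 0], [0, 0, 0], 1], [[-0.0052, 0.0407, 0], [0, 0, 0], 1], [[-0.0052, 0.0407, 0], [0, 0, 0], 1], [[-0.0052, 0.0407, 0], [0, 0, 0], 1], [[-0.0052, 0.0407, 0], [0, 0, 0], 1], [[-0.0052, 0.0407, 0], [0, 0, 0], 1], [[-0.0052, 0.0407, 0], [0, 0, 0], 1], [[0, 0, 0], [0, 0, 0], 1], [[0, 0, 0], [0, 0, 0], 1]]}}

```text
clock: 26.95
position: [0.5965, 0.0935, 0.1382]
ee_rot: [0.93, 0.366, -0.0, 0.0]
ft_force: [0.4, 0.7, 0.2]
grip_width: 1.0
grasp_force: 0.0
```

```bash
python3 -c "
from h import *
go(.599,.0955,.0125)
c=snap('top','t4.png')
T,W=trays(c),whites(c)
print('chalk',chalk(c,(148,258,181,288)));print('sticks',blobs(c,W,.03,(140,250,190,295),5))
print('ob',blobs(c,T|W,.008,(125,230,205,310),5),'rd',blobs(c,T,.008,(380,230,455,305),5))"
```

```text
t 26.9 pos [0.5965 0.0935 0.1382] yaw -47.0 tilt z [-0. -0. -1.] shift [0.0043 0.0003 0.1676]  j7 -0.84 w 1.0 gf 0.0
chalk {'c': array([452.2, 268.1]), 'cen': array([451.1, 265.9]), 'size': array([37. , 65.9]), 'yaw': -0.1, 'px': (173.1, 272.9)}
sticks {'c': array([453.4, 257.6]), 'cen': array([451.4, 255.6]), 'size': array([ 57.8, 100. ]), 'yaw': -0.1, 'px': (177.6, 272.8)}
ob {'c': array([458. , 282.2]), 'cen': array([459.3, 264.2]), 'size': array([184.6, 165.5]), 'yaw': 0.4, 'px': (176.5, 268.7)} rd {'c': array([ 458.1, -291.1]), 'cen': array([ 458. , -291.6]), 'size': array([119. , 116.6]), 'yaw': 89.7, 'px': (416.2, 268.4)}
```

View pics/t4.png

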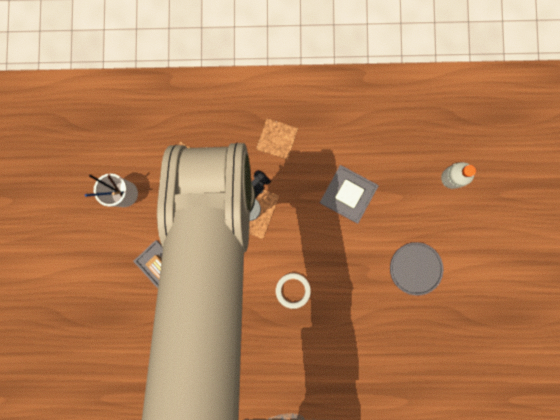

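The arm hides part of the oblong tray, with the chalk box at (155,265); I'll check it later. The round tray at (416,268) is empty and the pad sits centred in the square tray. Next, the tin.

>>> {"method": "move_arm", "body": {"motion": [[[0.003, 0, 0.04], [0, 0, 0], 1], [[0, 0, 0.05], [0, 0, 0], 1], [[0, 0, 0.04], [0, 0, 0], 1], [[0, 0, 0.025], [0, 0, 0], 1], [[0, 0, 0.007], [0, 0, 0], 1], [[0, 0, 0.006], [0, 0, 0], 1], [[0, 0, 0], [0, 0, 0], 1], [[0, 0, 0], [0, 0, 0], 1]]}}

```text
clock: 27.8
position: [0.5988, 0.0961, 0.0132]
ee_rot: [0.93, 0.367, 0.001, -0.0]
ft_force: [-0.5, -0.1, 0.1]
grip_width: 0.999
grasp_force: 0.0
```

>>> {"method": "move_arm", "body": {"motion": [[[0, 0, 0], [0, 0, 0], 0.5], [[0, 0, 0], [0, 0, 0], 0.4], [[0, 0, 0], [0, 0, 0], 0.3], [[0, 0, 0], [0, 0, 0], 0.2], [[0, 0, 0], [0, 0, 0], 0], [[0, 0, 0], [0, 0, 0], -0.5], [[0, 0, 0], [0, 0, 0], -1], [[0, 0, 0], [0, 0, 0], -1], [[0, 0, 0], [0, 0, 0], -1], [[0, 0, 0], [0, 0, 0], -1]]}}

```text
clock: 28.8
position: [0.5984, 0.0958, 0.0127]
ee_rot: [0.93, 0.367, 0.0, -0.0]
ft_force: [-2.5, 0.9, 7.3]
grip_width: 0.64
grasp_force: 30.6
```

>>> {"method": "move_arm", "body": {"motion": [[[0, 0, -0.01], [0, 0, 0], -1], [[0, 0, -0.03], [0, 0, 0], -1], [[0, 0, -0.04], [0, 0, 0], -1], [[0, 0, -0.04], [0, 0, 0], -1], [[0, 0, 0], [0, 0, 0], -1], [[0, 0, 0], [0, 0, 0], -1]]}}

```text
clock: 29.4
position: [0.5983, 0.0958, 0.1024]
ee_rot: [0.93, 0.367, 0.001, -0.0]
ft_force: [-0.8, 0.1, -2.0]
grip_width: 0.64
grasp_force: 32.5
```

```bash
python3 -c "
from h import *
go(.458,-.2913,.10)"
```

```text
t 29.4 pos [0.5983 0.0958 0.1024] yaw -46.9 tilt z [ 0.001  0.001 -1.   ] shift [-0.4892  0.2492  0.0027]  j7 -0.82 w 0.64 gf 32.46817767620087
```

>>> {"method": "move_arm", "body": {"motion": [[[-0.0408, 0.0208, 0], [0, 0, 0], -1], [[-0.0408, 0.0208, 0], [0, 0, 0], -1], [[-0.0408, 0.0208, 0], [0, 0, 0], -1], [[-0.0408, 0.0208, 0], [0, 0, 0], -1], [[-0.0408, 0.0208, 0], [0, 0, 0], -1], [[-0.0408, 0.0208, 0], [0, 0, 0], -1], [[-0.0408, 0.0208, 0], [0, 0, 0], -1], [[-0.0408, 0.0208, 0], [0, 0, 0], -1], [[-0.0408, 0.0208, 0], [0, 0, 0], -1], [[-0.0408, 0.0208, 0], [0, 0, 0], -1], [[-0.0408, 0.0208, 0], [0, 0, 0], -1], [[-0.0408, 0.0208, 0], [0, 0, 0], -1]]}}

```text
clock: 30.6
position: [0.4564, -0.2926, 0.1008]
ee_rot: [0.93, 0.367, -0.001, -0.001]
ft_force: [1.2, 0.1, -1.4]
grip_width: 0.645
grasp_force: 32.5
```

>>> {"method": "move_arm", "body": {"motion": [[[0, 0, 0], [0, 0, 0], -1], [[0, 0, 0], [0, 0, 0], -1], [[0, 0, 0], [0, 0, 0], -1]]}}

```text
clock: 30.9
position: [0.4579, -0.2906, 0.1012]
ee_rot: [0.93, 0.368, -0.0, -0.001]
ft_force: [0.4, 0.3, -0.2]
grip_width: 0.641
grasp_force: 32.4
```

```bash
python3 -c "
from h import *
go(.458,-.2913,.0133)
c=snap('top')
T,W=trays(c),whites(c)
print('chalk',chalk(c,(146,254,185,291)));print('sticks',blobs(c,W,.03,(140,250,190,295),5))"
```

```text
t 30.9 pos [ 0.4579 -0.2906  0.1012] yaw -46.8 tilt z [-0.001  0.001 -1.   ] shift [-0.0006  0.001   0.1172]  j7 -0.09 w 0.641 gf 32.42634415626526
chalk {'c': array([453.4, 289.5]), 'cen': array([453.1, 289.3]), 'size': array([85.6, 38. ]), 'yaw': 43.1, 'px': (163.0, 272.1)}
sticks {'c': array([452.4, 292.6]), 'cen': array([451.9, 292.1]), 'size': array([62.6, 25. ]), 'yaw': 42.8, 'px': (161.8, 272.6)}
```

Chalk box: centre (452.4, 292.6), yaw 43°, against the tray's (452, 293.3), 43°. Good. Setting the tin down.

>>> {"method": "move_arm", "body": {"motion": [[[0, 0.001, 0.04], [0, 0, 0], -1], [[0, 0, 0.03], [0, 0, 0], -1], [[0, 0, 0.025], [0, 0, 0], -1], [[0, 0, 0.012], [0, 0, 0], -1], [[0, 0, 0.004], [0, 0, 0], -1], [[0, 0, 0.002], [0, 0, 0], -1], [[0, 0, 0], [0, 0, 0], -1], [[0, 0, 0], [0, 0, 0], -1]]}}

```text
clock: 31.75
position: [0.4589, -0.2925, 0.0179]
ee_rot: [0.93, 0.367, 0.001, 0.0]
ft_force: [-0.3, -0.4, -1.8]
grip_width: 0.643
grasp_force: 32.5
```

>>> {"method": "move_arm", "body": {"motion": [[[0, 0, 0.001], [0, 0, 0], -1], [[0, 0, 0], [0, 0, 0], -1], [[0, 0, 0], [0, 0, 0], -1]]}}

```text
clock: 32.05
position: [0.4584, -0.2924, 0.0166]
ee_rot: [0.93, 0.367, 0.0, 0.0]
ft_force: [-0.2, 0.6, -1.3]
grip_width: 0.639
grasp_force: 32.5
```

>>> {"method": "move_arm", "body": {"motion": [[[0.0006, -0.0014, 0.003], [0, 0, 0], -1], [[0, 0, 0.0015], [0, 0, 0], -1], [[0, 0, 0.001], [0, 0, 0], -1], [[0, 0, 0], [0, 0, 0], -1], [[0, 0, 0], [0, 0, 0], -1]]}}

```text
clock: 32.55
position: [0.4579, -0.2911, 0.0128]
ee_rot: [0.93, 0.367, 0.0, -0.0]
ft_force: [-3.3, 2.4, 8.3]
grip_width: 0.642
grasp_force: 33.5
```

>>> {"method": "move_arm", "body": {"motion": [[[0, 0, 0], [0, 0, 0], 0.33], [[0, 0, 0], [0, 0, 0], 0.4], [[0, 0, 0], [0, 0, 0], 0.6], [[0, 0, 0], [0, 0, 0], 1], [[0, 0, 0], [0, 0, 0], 1], [[0, 0, -0.02], [0, 0, 0], 1], [[0, 0, -0.05], [0, 0, 0], 1], [[0, 0, -0.05], [0, 0, 0], 1], [[0, 0, -0.05], [0, 0, 0], 1], [[0, 0, -0.05], [0, 0, 0], 1], [[0, 0, 0], [0, 0, 0], 1]]}}

```text
clock: 33.65
position: [0.4598, -0.2932, 0.183]
ee_rot: [0.93, 0.367, 0.003, 0.002]
ft_force: [0.2, -0.2, -0.1]
grip_width: 0.995
grasp_force: 0.0
```

>>> {"method": "move_arm", "body": {"motion": [[[0.03, -0.04, 0], [0, 0, 0], 1], [[0.03, -0.04, 0], [0, 0, 0], 1], [[0.03, -0.04, 0], [0, 0, 0], 1], [[0.03, -0.04, 0], [0, 0, 0], 1], [[0.03, -0.04, 0], [0, 0, 0], 1], [[0.03, -0.04, 0], [0, 0, 0], 1], [[0, 0, 0], [0, 0, 0], 1], [[0, 0, 0], [0, 0, 0], 1], [[0, 0, 0], [0, 0, 0], 1]]}}

```text
clock: 34.55
position: [0.4336, -0.0687, 0.1776]
ee_rot: [0.93, 0.366, 0.0, 0.0]
ft_force: [1.3, 0.4, -0.1]
grip_width: 0.998
grasp_force: 0.0
```

```bash
python3 -c "
from h import *
c=snap('top','t5.png')
T,W=trays(c),whites(c)
print('tin',blobs(c,W,.033,(385,235,450,300)));print('rd',blobs(c,T|W,.008,(380,230,455,305),5));print('pad',blobs(c,W,.027,(325,165,372,220)));print('sticks',blobs(c,W,.03,(140,250,190,295),5));print('tape',blobs(c,W,.018,(265,265,320,315)))
go(0.4,0,.2)"
```

```text
tin {'c': array([ 458.2, -294.5]), 'cen': array([ 457.7, -294.2]), 'size': array([46.7, 53.8]), 'yaw': -1.4, 'px': (420.4, 269.2)}
rd {'c': array([ 458.1, -291.2]), 'cen': array([ 458. , -291.7]), 'size': array([118.9, 116.6]), 'yaw': 89.7, 'px': (416.2, 268.4)}
pad {'c': array([ 630.7, -138.7]), 'cen': array([ 630.7, -138.8]), 'size': array([49.9, 49.9]), 'yaw': 60.4, 'px': (349.3, 193.4)}
sticks {'c': array([452.6, 292.5]), 'cen': array([452.1, 291.9]), 'size': array([62.5, 24.6]), 'yaw': 43.1, 'px': (161.8, 272.5)}
tape {'c': array([409.7,   4.7]), 'cen': array([410.3,   7.6]), 'size': array([53.6, 78. ]), 'yaw': -4.9, 'px': (286.2, 290.1)}
t 34.6 pos [ 0.4336 -0.0688  0.1775] yaw -47.0 tilt z [ 0. -0. -1.] shift [ 0.0298 -0.0976 -0.03  ]  j7 -0.82 w 0.997 gf 0.0
```

View pics/t5.png

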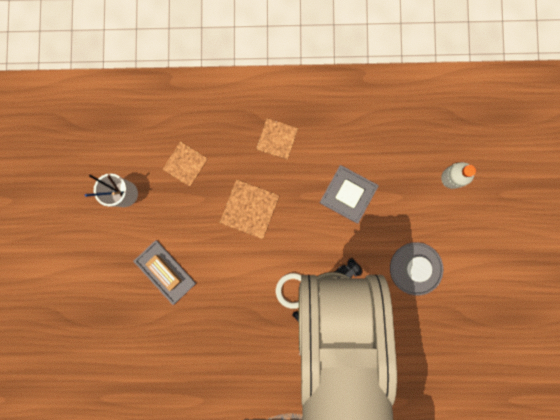

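The chalk box (162,272), pad (349,193) and tin (420,269) each sit in their own tray. The tin's mask is clipped by shadow on one side. Its far edge puts the centre at y ≈ -291, which matches the tray. The mat is empty and the bystanders haven't moved.

```bash
python3 -c "
from workcell import order
print(order.hand_in())"
```

```text
the job is handed in; nothing more can be done
None
```

The job is handed in: tin, ink pad and chalk box each lie in the middle of their own tray to within about 2 mm in the camera images, done at about 35 s on the robot's clock, with the mat empty again and the tape, glue and mug left where they were.

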